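# Load the middle vial box into the autosampler

### The job

Three vial boxes are stacked in the cradle of the autosampler, and it needs the orange one in the middle. Lift the grey box off and set it down upright on the clear bench, then push the orange box, without lifting it, along the lid of the green box onto the loading deck until it is fully home against the black stop. Finally restack the grey box squarely on the green one, its foot between the lid rails and the ends level; set things down rather than dropping them, keep all boxes upright, leave the green box in its cradle and do not disturb the other things on the bench.

Things in the scene. Friction and masses are not known exactly. Their poses are not given: they have to be found in the camera images.
- top_box_c (a point): Grey vial box on top of the stack, clear lid, blue-capped vials inside: 120 long (x), 60 wide (y), 50 high. From below: plinth foot 112 x 46, 6 high; straight-sided body 120 x 60, 40 high; two rails 4 wide, 4 high along the lid's long edges, with an open-ended channel 52 wide between them for the foot of the next box. Loose, 0.18 to 0.35 kg. This point: its centre, 25 above its underside; z up.
- middle_box_c (a point): Orange vial box, the middle of the stack: same shape, size and mass as the grey one (body sides from 6 to 46 above its underside). This point: its centre, 25 above its underside; x along its length, z up.
- bottom_box_c (a point): Green vial box, the bottom of the stack, loose in the cradle: same shape and size. This point: its centre, 25 above its underside; x along its length, z up. A box stacked on it has its centre 46 above this one (3 play each side of the foot).
- dock: The autosampler, fixed on the bench. Origin on the bench under the stack; +x is the pushing direction, z up. Along +x: cradle plate 8 thick from -68 to 62 (76 wide, lip 22 high at its open -x end), grey loading deck from 62, black stop with its face at 212, white cabinet from 222 to 422 (280 wide, 190 high). The bench is clear for 300 along -x from the origin, in a strip 150 wide.
- cradle (a point): Where the centre of the green box is when it stands in the middle of the cradle, 33 above the bench, at the autosampler's origin; axes as the autosampler's.
- home (a point): Where the centre of the orange box is when fully home on the deck against the black stop (35 high): 152 along +x from the autosampler's origin, 78 above the bench; axes as the autosampler's. The deck's top is 53 above the bench, 1 below the green box's lid channel, after a gap of 2; its guide rails, 4 high, flare at the mouth and narrow to 52 apart.
- bottle: Bystander: amber closed bottle, 56 across, 105 high; origin at the centre of its underside.
- rack: Bystander: tan vial block with blue caps, 60 x 100 and 42 high; origin at the centre of its underside.
- mouse: Bystander: black computer mouse, 100 x 56 and 30 high; origin at the centre of its underside.
- top_box: The grey box's body, origin at the centre of its underside.
- middle_box: The orange box's body, origin at the centre of its underside.
- bottom_box: The green box's body, origin at the centre of its underside.
There are look-alikes about, which are no part of the job. What is shaped like the middle_box but purple or yellow is not meant.

How it is judged:
By the outcome, as a careful person would: the job done as asked, in the order asked, and still so for the second after the job is handed in, with the robot touching nothing.
It also fails if it takes over 64 s, if anything falls off the work surface, if the arm or the gripper's body presses on something with over 40 N, if the wrist force passes 120 N, or if a joint passes its speed limit or range.

### The arm

A 6-joint arm with a two-finger parallel gripper is mounted at the origin on the work surface. World frame = base frame: x ahead of the robot, y to its left, z up, the work surface at z = 0. Lengths are in m, angles in rad, forces in N, time in s.
With the tool pointing down it reaches from about 0.35 to 0.975 m from the base axis. Payload 4.9 kg.
Tool frame: the origin (TCP) lies midway between the tips of the shut fingers; the grasp point (between the pads) lies behind it (manip.tcp_to_grasp is the z of the grasp point in the tool frame, in m); z points along the fingers, y is the direction in which the jaws open and shut (so a half turn about z gives the same grasp; the last joint's range is limited). The gripper opens to 85 mm and grips with 20 to 120 N. Pads are 22 mm wide; open, the fingers measure 114 mm over their backs; the gripper's body (76 mm by 85 mm) begins 54 mm behind the grasp point. The pads swing forward as they close: fully open they stand 13 mm farther back than shut.
Start: joints at [-1.309, 0.053, 1.613, -0, 1.476, -0.119], TCP at [0.232, -0.58, 0.231] pointing down, gripper open.
Joint ranges: [-3.01, 3.01], [-1.01, 2.22], [0.06, 2.58], [-1.02, 4.17], [0.09, 2.62], [-3.14, 3.14]. Speed limits (rad/s): [2.57, 2.57, 3.14, 3.14, 3.14, 3.14].

### API

Orientations are given as a unit quaternion [w, x, y, z].
In Python, from plant import status, vision, order, regions_of, manip gives the robot as it stands. The module is installed in compiled form; this text tells all that it offers.
- The arm moves only by the shell command python3 -m crank 'ROWS'. ROWS is JSON, one flat list of numbers, 5 for each row, row after row: the shift along the tool's x, y, z in mm, then the turn about the tool's z in degrees, then the opening in per cent of the stroke, from 0 (shut) to 100 (fully open). In form: [tx, ty, tz, yaw, fingers, tx, ty, tz, yaw, fingers, ...]. A call has exactly 10 rows; each row is the pose to reach, as a shift and turn from the pose commanded when the call began, along the tool's axes at that moment; what a row does not reach only later rows make up. A row lasts 1/10 s, in which the tool goes at most 50 mm and 8.59 degrees, less where a joint would pass 70% of its speed; a pose out of reach is approached as far as the arm can. A call with a gripper value outside its range is refused whole. The fingers move at their own pace and stop on an object; the grip force is fixed at half the most. Time passes only in rows, so rows that repeat a pose let the fingers close, or fill a call up. It gives the time, the measured TCP pose, the force and the opening at its end, in the units of the state.
- status.state(): the state, without advancing time (a new reading comes with each control period).
- vision.grab_frame(name): name is "scene" or "top"; returns (picture, depth): 400x640x3 uint8, red, green, blue; 400x640 float32, m along the optical axis (not along the pixel's ray), 0 where there is no reading.
- vision.get_calibration(name): a dict with "camera_matrix" (3x3 intrinsics, pixels), "R" (3x3) and "t" (3): a world point X has camera coordinates R X + t. Camera axes: x right, y down, z forward; pixel columns grow to the right and rows downward; lengths in m; the calibration is good to about 2 mm. A picture is of the moment at which its call begins. get_calibration takes no time and is no camera call.
- order.job_done(): hands the job in, once; it reports no verdict.
Trained networks look in the newest picture that a camera, given by its name, has taken for a name from the list of things; names that differ only in an ending like _2 or _b are one class to them, and where a whole thing is asked for, a point or a joint stands for the part that bears it (a point fixed in the world has none). Each returns a list of dicts, best first, with "confidence" (0 to 1); they miss things now and then, are a little off and sometimes report something else, mostly with a low value. They report only what shows in the picture. A call takes as long as a camera call. They do not tell look-alikes from the thing itself.
- regions_of(camera, name): "region" (400x640 bool, what is visible of it) and "extent" ([centre column, centre row, width, height] in pixels, round what is visible of it).
The state is a dict: "time": time; "joint_pos": joint angles; "joint_vel": joint speeds; "joint_efforts": joint torques, N m; "tool_pos": TCP position; "tool_rot": TCP orientation; "contact_force": force on the tool from outside, world axes, zero at the start; "ft_torque": the same for the moment, N m; "gripper_width": opening from 0.0 (shut) to 1.0 (fully open).
Only numpy, scipy, OpenCV 4.12 (cv2) and the standard library are available. Lean on these libraries where they do the work, as an engineer would, in place of code of your own. Each camera call takes 0.05 s, during which the arm holds its last target. There are 200 camera calls.

## Working session

There is one attempt and no reset: what is moved stays moved. The work goes in short steps, Python scripts to look and compute and a shell command to move; the robot and the scene stay as the last step left them, time stands still between calls to the robot, and variables do not carry over. Pictures are saved under pics/ and viewed, on a budget of 10 in all, crops included, one or two more only if the job needs it, and the job is handed in when it is done.

```bash
mkdir -p pics; ls; cat > h.py <<'E'
import numpy as np, cv2
from plant import status, vision, order, regions_of, manip
def cal(c):
    k=vision.get_calibration(c); return np.array(k["camera_matrix"]),np.array(k["R"]),np.array(k["t"])
def cloud(c,d):
    K,R,t=cal(c); v,u=np.mgrid[:400,:640]
    p=np.stack([(u-K[0,2])/K[0,0]*d,(v-K[1,2])/K[1,1]*d,d],-1)
    return (p-t)@R   # world
def pix(c,X):
    K,R,t=cal(c); q=K@(R@np.array(X)+t); return q[:2]/q[2]
def save(n,im): cv2.imwrite('pics/'+n,cv2.cvtColor(im,cv2.COLOR_RGB2BGR))
E
python3 - <<'E'
from h import *
s=status.state(); print(s['time'],s['tool_pos'],s['tool_rot'],s['gripper_width'],manip.tcp_to_grasp)
a,da=vision.grab_frame('scene'); b,db=vision.grab_frame('top')
np.savez('f0.npz',a=a,da=da,b=b,db=db)
save('scene0.png',a); save('top0.png',b)
for c,d in(('scene',da),('top',db)):
  P=cloud(c,d)
  for n in('top_box','middle_box','bottom_box','dock','bottle','rack','mouse'):
    for r in regions_of(c,n)[:4]:
      m=r['region']&(d>0); print(c,n,round(r['confidence'],2),np.round(r['extent']),np.round(np.median(P[m],0),3) if m.any() else 0)
E
```

```text
pics
0.0 [ 0.23210708 -0.57963018  0.2300581 ] [-1.04122796e-03  9.81928214e-01  1.89250867e-01 -8.24926597e-05] 0.9983365155250233 -0.0187
scene top_box 0.85 [324. 177.  45.  33.] [0.517 0.13  0.145]
scene middle_box 0.82 [293. 297.  30.  55.] [0.839 0.165 0.046]
scene middle_box 0.78 [324. 197.  43.  18.] [0.529 0.133 0.083]
scene middle_box 0.75 [381. 262.  55.  34.] [0.672 0.327 0.045]
scene middle_box 0.61 [415. 177.  43.  26.] [0.311 0.359 0.044]
scene bottom_box 0.85 [324. 207.  42.  15.] [0.529 0.132 0.037]
scene dock 0.59 [249. 182. 193. 117.] [ 0.632 -0.128  0.152]
scene bottle 0.66 [258. 230.  23.  38.] [0.695 0.015 0.062]
scene rack 0.88 [300. 171.  25.  25.] [ 0.383 -0.004  0.029]
scene mouse 0.56 [310. 251.  37.  25.] [0.676 0.149 0.022]
top top_box 0.95 [310. 233.  68.  41.] [0.497 0.128 0.147]
top middle_box 0.88 [200. 331.  64.  38.] [0.291 0.354 0.046]
top middle_box 0.73 [295. 320.  60.  52.] [0.32  0.155 0.047]
top middle_box 0.69 [301. 107.  39.  54.] [0.813 0.159 0.046]
top middle_box 0.55 [226. 169.  55.  30.] [0.652 0.324 0.046]
top bottom_box 0.58 [306. 251.   2.   1.] [0.464 0.136 0.033]
top bottom_box 0.5 [308. 233.  67.  47.] [0.497 0.128 0.147]
top dock 0.86 [411. 198. 251. 153.] [ 0.551 -0.144  0.19 ]
top bottle 0.59 [364. 162.  26.  28.] [0.666 0.01  0.072]
top rack 0.76 [364. 298.  29.  47.] [0.357 0.003 0.031]
top rack 0.48 [411. 198. 253. 158.] [ 0.551 -0.145  0.19 ]
top rack 0.39 [311. 231.  61.  38.] [0.496 0.128 0.147]
top mouse 0.78 [302. 169.  45.  32.] [0.661 0.146 0.022]
```

View pics/scene0.png

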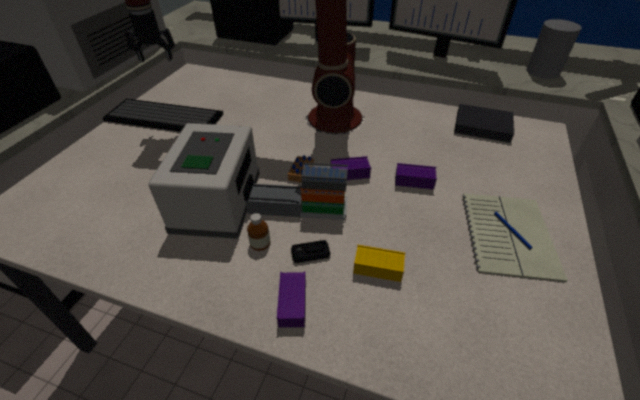

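View pics/top0.png

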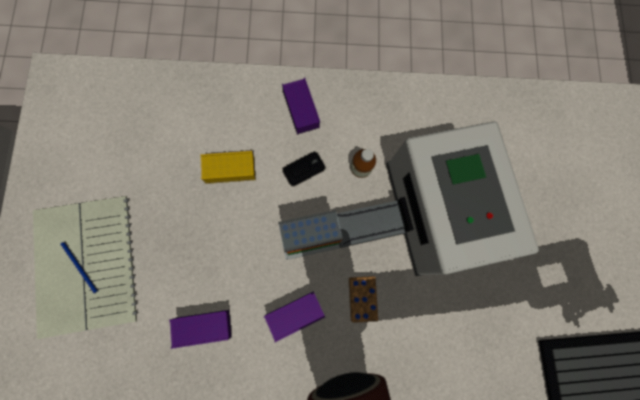

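The top view shows the grey box at (310,233) with the deck to its right and the cabinet at (465,198). The scene view shows the orange band at (324,197), between grey (324,177) and green (324,207). 

Possible mistakes, in scene pixels:
- Purple boxes at (350,168), (415,177) and (292,298).
- Yellow box at (380,262).

I choose the orange middle layer at (324,197). Next I'll check it in a crop and fit the poses.

```bash
python3 - <<'E'
from h import *
f=np.load('f0.npz')
save('crop0.png',cv2.resize(f['a'][140:240,240:380],None,fx=5,fy=5,interpolation=cv2.INTER_CUBIC))
def rect(P,m):
    q=(P[m][:,:2]*1000).astype(np.float32); c,s,a=cv2.minAreaRect(q); return np.round(c,1),np.round(s,1),round(a,2),len(q)
for c,d in(('top',f['db']),('scene',f['da'])):
  P=cloud(c,d); z=P[...,2]; ok=(d>0)
  near=lambda x,y,r:ok&(np.hypot(P[...,0]-x,P[...,1]-y)<r)
  m=near(.497,.128,.1)&(z>.138)&(z<.156); print(c,'grey',rect(P,m),np.median(z[m]), np.percentile(z[m],95))
  m=near(.56,-.15,.2)&(z>.182)&(z<.198); print(c,'cab',rect(P,m),np.median(z[m]))
  m=near(.52,.02,.08)&(z>.046)&(z<.06); print(c,'deck',rect(P,m),np.median(z[m]))
  m=near(.52,.0,.08)&(z>.075)&(z<.1); print(c,'stop',rect(P,m) if m.sum()>4 else 0)
  for n,x,y,r,lo,hi in(('bottle',.67,.01,.06,.03,.12),('rack',.357,.003,.08,.025,.06),('purp',.32,.155,.09,.03,.06),('mouse',.66,.146,.08,.012,.05)):
    m=near(x,y,r)&(z>lo)&(z<hi); print(c,n,rect(P,m))
E
```

```text
top grey (array([498.1, 127.5]), array([ 60.1, 119.9]), 14.03, 1802) 0.14666101895932077 0.15103301513809345
top cab (array([ 575.3, -187.2]), array([280.1, 199.9]), 13.92, 13422) 0.1913046907235733
top deck (array([523.6,  18.6]), array([ 76.2, 155. ]), 14.14, 1675) 0.053694227002510565
top stop 0
top bottle (array([674.1,   6.2]), array([55.5, 49.7]), 66.83, 529)
top rack (array([360.1,  -0.4]), array([99.5, 60.5]), 4.02, 1190)
top purp (array([320.1, 154.3]), array([ 60.3, 120.1]), 26.96, 1616)
top mouse (array([665.4, 146.3]), array([55.5, 99.4]), 30.95, 875)
scene grey (array([500.2, 127.5]), array([ 65.3, 120. ]), 14.74, 780) 0.14593442685852306 0.15023827249819094
scene cab (array([ 577.8, -186.9]), array([284.8, 200.1]), 14.1, 4781) 0.1908441766486983
scene deck (array([525.9,  16.6]), array([ 82.5, 150.4]), 14.43, 827) 0.05317470756218937
scene stop (array([543. ,  75.1]), array([3.8, 2.9]), 9.55, 11)
scene bottle (array([687.4,  10.6]), array([40.5, 56.4]), 39.84, 525)
scene rack (array([ 3.639e+02, -3.000e-01]), array([99.6, 59. ]), 3.17, 283)
scene purp (array([322.5, 154.3]), array([ 66.7, 120.6]), 27.66, 472)
scene mouse (array([669.2, 146.4]), array([56.8, 98.8]), 30.21, 657)
```

View pics/crop0.png

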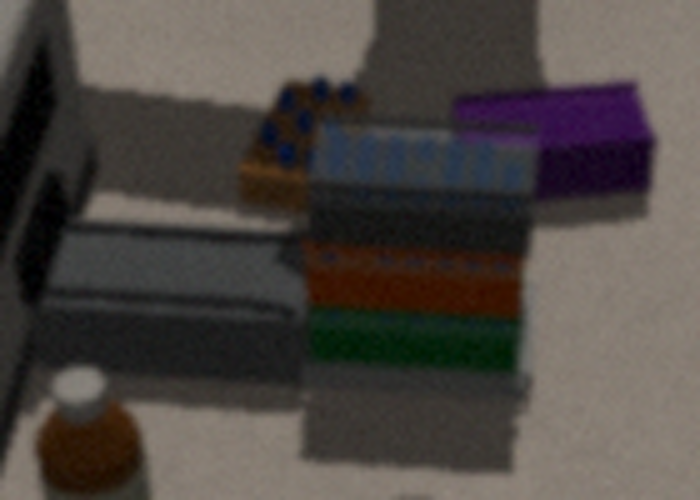

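The crop shows the orange layer at about (415,275) of the crop, between grey above and green below, so it is the right one. I'll add a helper that turns a dock-frame target into tool shifts.

```bash
cat >> h.py <<'E'
from scipy.spatial.transform import Rotation as Ro
TH=np.radians(13.92); DX=np.array([np.sin(TH),-np.cos(TH)]); DY=np.array([np.cos(TH),np.sin(TH)]); O=np.array([497.8,125.3])
def dock(xy): v=np.array(xy)-O; return np.array([v@DX,v@DY])   # mm
def world(dx,dy): return O+dx*DX+dy*DY
def go(dx,dy,z,yawdock=0):
    "shifts to dock pose; tool x -> dock -x"
    s=status.state(); q=np.array(s['tool_rot']); R=Ro.from_quat(np.r_[q[1:],q[0]]).as_matrix()
    p=np.array(s['tool_pos'])*1000; w=world(dx,dy)
    sh=R.T@(np.array([w[0],w[1],z])-p)
    a=np.degrees(np.arctan2(R[1,0],R[0,0])); want=90+13.92+yawdock
    print('t',round(s['time'],2),'dock',np.round(dock(p[:2]),1),'z',round(p[2],1),'shift',np.round(sh,1),'yaw',round(-((want-a+180)%360-180),2),'w',round(s['gripper_width'],3),'F',np.round(s['contact_force'],1),'tilt',np.round(R[2],3))
E
python3 -c "
from h import *
print(dock([498.1,127.5]),dock([499,127.5])); go(-2,.8,240)"
```

```text
[-2.06322159  0.82043689] [-1.8467114  1.6940062]
t 0.8 dock [ 620.9 -427.5] z 231.4 shift [ 509.8 -558.2   -8.7] yaw -82.1 w 0.998 F [ 0.1  0.3 -0.3] tilt [-0.  0. -1.]
```

```bash
python3 -m crank '[30,-30,-12,-8,100, 60,-62,-12,-16,100, 95,-100,-12,-24,100, 127,-140,-12,-32,100, 160,-175,-12,-40,100, 190,-208,-12,-48,100, 225,-246,-12,-56,100, 255,-280,-12,-64,100, 290,-318,-12,-72,100, 320,-350,-12,-80,100]'; python3 -c "
from h import *
go(-2,.8,240)"
```

```text
time: 1.8
tool_pos: [0.3996, -0.1343, 0.2437]
tool_rot: [0.001, 0.628, 0.778, 0.0]
contact_force: [1.4, -0.2, 0.2]
gripper_width: 1.0
t 1.8 dock [ 228.4 -157.8] z 243.7 shift [235.2 151.3   3.7] yaw -1.77 w 1.0 F [ 1.4 -0.2  0.2] tilt [-0.001  0.001 -1.   ]
```

```bash
python3 -m crank '[35,22,0,-2,100, 70,45,0,-2,100, 110,70,0,-2,100, 150,96,0,-2,100, 190,122,2,-2,100, 220,142,2,-2,100, 235,151,4,-2,100, 235,151,4,-2,100, 235,151,4,-2,100, 235,151,4,-2,100]'; python3 - <<'E'
from h import *
go(-2,.8,108)
E
```

```text
time: 2.8
tool_pos: [0.4988, 0.1238, 0.2394]
tool_rot: [0.0, 0.617, 0.787, -0.0]
contact_force: [-0.9, -1.0, -0.5]
gripper_width: 0.997
t 2.8 dock [1.7 0.6] z 239.4 shift [  3.8   0.2 131.4] yaw -0.16 w 0.997 F [-0.9 -1.  -0.5] tilt [-0.  0. -1.]
```

```bash
python3 -m crank '[4,0,30,0,100, 4,0,60,0,100, 4,0,90,0,100, 4,0,115,0,100, 4,0,126,0,100, 4,0,131,0,100, 4,0,131,0,100, 4,0,131,0,0, 4,0,131,0,0, 4,0,131,0,0]'; python3 -m crank '[0,0,0,0,0, 0,0,0,0,0, 0,0,0,0,0, 0,0,0,0,0, 0,0,0,0,0, 0,0,-2,0,0, 0,0,-5,0,0, 0,0,-10,0,0, 0,0,-15,0,0, 0,0,-20,0,0]'; python3 - <<'E'
from h import *
go(-212,.8,180)
a,d=vision.grab_frame('scene'); save('lift.png',cv2.resize(a[120:240,240:380],None,fx=4,fy=4,interpolation=cv2.INTER_CUBIC))
E
```

```text
time: 3.8
tool_pos: [0.4993, 0.1286, 0.1102]
tool_rot: [0.001, 0.617, 0.787, 0.001]
contact_force: [0.3, -0.6, 5.0]
gripper_width: 0.694
time: 4.8
tool_pos: [0.4978, 0.1285, 0.1285]
tool_rot: [-0.0, 0.617, 0.787, -0.0]
contact_force: [0.2, 1.0, -2.8]
gripper_width: 0.697
t 4.8 dock [-3.1  0.8] z 128.5 shift [208.9  -0.4 -51.5] yaw -0.1 w 0.697 F [ 0.2  1.  -2.8] tilt [ 0. -0. -1.]
```

View pics/lift.png

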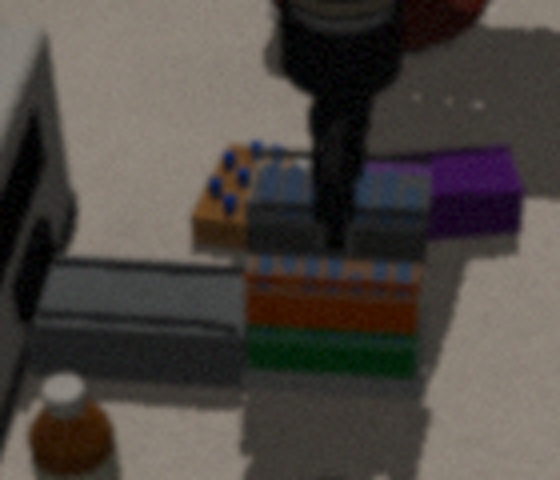

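The picture shows grey clear of orange with a visible gap at (335,262), and orange and green still in place. Carrying it to dock x of about −212.

```bash
python3 -m crank '[0,0,-25,0,0, 0,0,-45,0,0, 20,0,-45,0,0, 50,0,-45,0,0, 85,0,-45,0,0, 120,0,-45,0,0, 155,0,-45,0,0, 185,0,-45,0,0, 202,0,-45,0,0, 209,0,-45,0,0]'; python3 -m crank '[0,0,15,0,0, 0,0,45,0,0, 0,0,75,0,0, 0,0,105,0,0, 0,0,130,0,0, 0,0,145,0,0, 0,0,152,0,0, 0,0,156,0,0, 0,0,159,0,0, 0,0,161,0,0]';python3 - <<'E'
from h import *
go(-212,.8,8.5)
E
```

```text
time: 5.85
tool_pos: [0.4475, 0.3329, 0.1734]
tool_rot: [-0.0, 0.616, 0.788, 0.0]
contact_force: [-0.0, 0.1, -2.5]
gripper_width: 0.694
time: 6.85
tool_pos: [0.449, 0.3319, 0.0134]
tool_rot: [0.0, 0.617, 0.787, 0.001]
contact_force: [0.4, 1.4, -2.4]
gripper_width: 0.698
t 6.85 dock [-212.2    2.4] z 13.4 shift [-0.2 -1.6  4.9] yaw -0.1 w 0.698 F [ 0.4  1.4 -2.4] tilt [ 0.001  0.002 -1.   ]
```

```bash
python3 -m crank '[0,0,1,0,0, 0,0,2,0,0, 0,0,3,0,0, 0,0,4,0,0, 0,0,4.5,0,0, 0,0,5,0,0, 0,0,5,0,0, 0,0,5,0,0, 0,0,5,0,0, 0,0,5,0,0]'; python3 - <<'E'
from h import *
go(-212,.8,8.5)
E
```

```text
time: 7.85
tool_pos: [0.4485, 0.3318, 0.0103]
tool_rot: [-0.0, 0.617, 0.787, -0.0]
contact_force: [-8.3, -5.5, 15.9]
gripper_width: 0.695
t 7.85 dock [-212.3    1.8] z 10.3 shift [-0.3 -1.   1.8] yaw -0.09 w 0.695 F [-8.3 -5.5 15.9] tilt [-0.    -0.001 -1.   ]
```

```bash
python3 -m crank '[0,0,-1.5,0,0, 0,0,-1.5,0,100, 0,0,-1.5,0,100, 0,0,-1.5,0,100, 0,0,-1.5,0,100, 0,0,-12,0,100, 0,0,-35,0,100, 0,0,-65,0,100, 0,0,-95,0,100, 0,0,-125,0,100]'; python3 - <<'E'
from h import *
b,db=vision.grab_frame('top'); P=cloud('top',db); z=P[...,2]; np.savez('f1.npz',b=b,db=db)
save('rel.png',b[150:350,150:450].repeat(2,0).repeat(2,1))
def rect(m):
    c,s,a=cv2.minAreaRect((P[m][:,:2]*1000).astype(np.float32)); print(np.round(c,1),np.round(dock(c),1),np.round(s,1),round(a,2),m.sum(),np.median(z[m]))
n=lambda w,r:(db>0)&(np.hypot(P[...,0]*1000-w[0],P[...,1]*1000-w[1])<r)
rect(n(world(-212,1),75)&(z>.038)&(z<.056)); rect(n(O,80)&(z>.092)&(z<.11))
go(-88,.8,110)
E
```

```text
time: 8.85
tool_pos: [0.4481, 0.3314, 0.1342]
tool_rot: [0.0, 0.617, 0.787, 0.0]
contact_force: [-0.0, 0.5, -0.2]
gripper_width: 1.002
[454.3 307.9] [-187.7    1.7] [60.2 72.3] 14.38 843 0.04679762145374625
[498.6 124.6] [0.9 0.6] [ 60.3 120.2] 14.23 1605 0.10071229710536184
t 8.9 dock [-213.     4.7] z 140.6 shift [-125.1   -4.    30.2] yaw -0.09 w 0.999 F [1.  2.1 3.5] tilt [ 0.003  0.01  -1.   ]
```

View pics/rel.png

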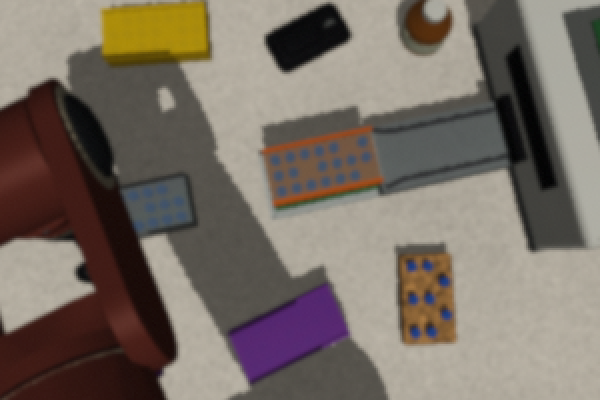

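Grey stands flat at (155,205), and orange is uncovered at (325,168) and in line with the deck. Now I'll move behind orange and go low.

```bash
python3 -m crank '[-30,-2,0,0,35, -65,-4,0,0,35, -100,-4,0,0,35, -118,-4,5,0,35, -125,-4,20,0,35, -125,-4,40,0,35, -125,-4,60,0,35, -125,-4,72,0,35, -125,-4,76,0,35, -125,-4,76,0,35]'; python3 - <<'E'
from h import *
a,d=vision.grab_frame('scene'); save('prepush.png',cv2.resize(a[120:240,240:380],None,fx=4,fy=4,interpolation=cv2.INTER_CUBIC))
go(-50,.8,64)
E
```

```text
time: 9.9
tool_pos: [0.4735, 0.2093, 0.0557]
tool_rot: [-0.0, 0.617, 0.787, -0.001]
contact_force: [-0.6, 0.1, 0.8]
gripper_width: 0.353
t 9.95 dock [-87.3  -2.6] z 56.5 shift [-37.3   3.5  -7.5] yaw -0.08 w 0.349 F [-0.  -0.3 -0. ] tilt [ 0.  0. -1.]
```

View pics/prepush.png

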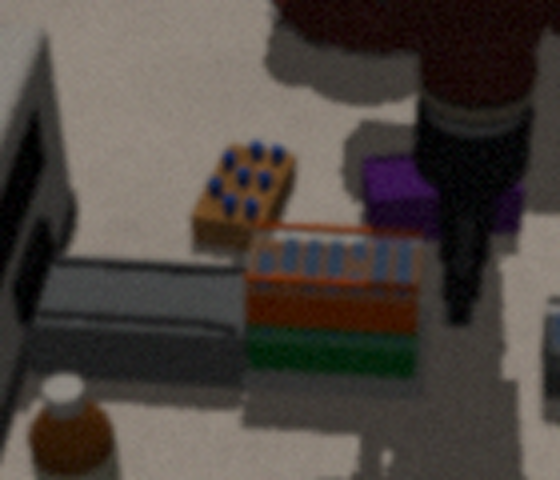

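The fingers stand behind orange at (457,320), a little low, so I'll raise them 9 mm and centre. Then the slow approach and push.

```bash
python3 -m crank '[0,1,-5,0,35, 0,3,-9,0,35, 0,3.5,-9,0,35, -5,3.5,-9,0,35, -10,3.5,-9,0,35, -15,3.5,-9,0,35, -20,3.5,-9,0,35, -25,3.5,-9,0,35, -30,3.5,-9,0,35, -35,3.5,-9,0,35]'; python3 -c "
from h import *
go(60,.8,65)"
```

```text
time: 10.95
tool_pos: [0.4857, 0.1755, 0.0651]
tool_rot: [-0.0, 0.617, 0.787, -0.0]
contact_force: [-0.2, 0.8, -1.3]
gripper_width: 0.35
t 10.95 dock [-51.6   0.4] z 65.1 shift [-1.116e+02  6.000e-01  1.000e-01] yaw -0.11 w 0.35 F [-0.2  0.8 -1.3] tilt [ 0. -0. -1.]
```

```bash
python3 -m crank '[-6,0,0,0,35, -12,0,0,0,35, -18,0,0,0,35, -24,0,0,0,35, -30,0,0,0,35, -36,0,0,0,35, -42,0,0,0,35, -48,0,0,0,35, -54,0,0,0,35, -60,0,0,0,35]'; python3 - <<'E'
from h import *
a,d=vision.grab_frame('scene'); save('push1.png',cv2.resize(a[120:240,220:360],None,fx=4,fy=4,interpolation=cv2.INTER_CUBIC))
go(70,.8,65)
E
```

```text
time: 11.95
tool_pos: [0.5004, 0.1173, 0.0656]
tool_rot: [0.0, 0.617, 0.787, 0.0]
contact_force: [-1.3, 2.5, 0.9]
gripper_width: 0.351
t 12.0 dock [9.3 0.6] z 65.5 shift [-60.7   0.3   0.5] yaw -0.12 w 0.35 F [ 0.1  0.8 -0.2] tilt [-0.001  0.    -1.   ]
```

View pics/push1.png

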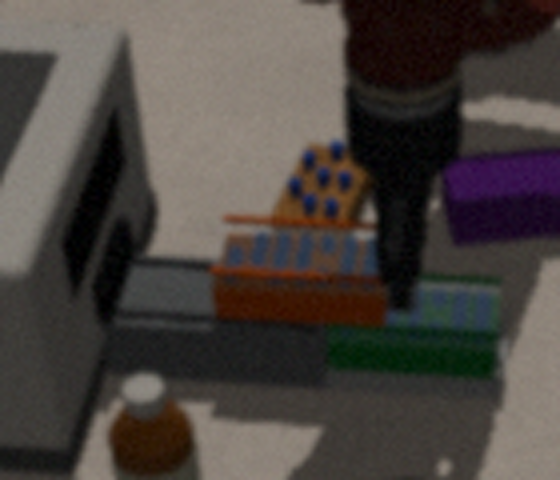

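Orange (300,290) slides straight onto the deck, level, and green stays put. Continuing.

```bash
python3 -m crank '[-7,0,0,0,35, -14,0,0,0,35, -21,0,0,0,35, -28,0,0,0,35, -35,0,0,0,35, -42,0,0,0,35, -49,0,0,0,35, -56,0,0,0,35, -61,0,0,0,35, -64,0,0,0,35]';python3 -m crank '[-1,0,0,0,35, -2,0,0,0,35, -3,0,0,0,35, -4,0,0,0,35, -5,0,0,0,35, -6,0,0,0,35, -7,0,0,0,35, -7,0,0,0,35, -7,0,0,0,35, -7,0,0,0,35]'; python3 -c "
from h import *
go(82,.8,65)"
```

```text
time: 13.0
tool_pos: [0.5155, 0.055, 0.0653]
tool_rot: [-0.0, 0.617, 0.787, -0.0]
contact_force: [-0.6, 1.0, -1.1]
gripper_width: 0.351
time: 14.0
tool_pos: [0.5173, 0.0486, 0.0655]
tool_rot: [0.0, 0.617, 0.787, -0.0]
contact_force: [-0.1, 0.4, 0.1]
gripper_width: 0.348
t 14.0 dock [79.1  0.4] z 65.5 shift [-2.9  0.4  0.5] yaw -0.1 w 0.348 F [-0.1  0.4  0.1] tilt [-0.  0. -1.]
```

```bash
python3 -m crank '[-0.5,0,0,0,35, -1,0,0,0,35, -1.5,0,0,0,35, -2,0,0,0,35, -2.5,0,0,0,35, -3,0,0,0,35, -3.5,0,0,0,35, -4,0,0,0,35, -4,0,0,0,35, -4,0,0,0,35]'; python3 -c "
from h import *
go(82,.8,65)"
```

```text
time: 15.0
tool_pos: [0.518, 0.0458, 0.0655]
tool_rot: [-0.001, 0.617, 0.787, 0.001]
contact_force: [-0.2, 6.9, 2.1]
gripper_width: 0.352
t 15.0 dock [82.   0.4] z 65.5 shift [-0.   0.4  0.5] yaw -0.1 w 0.352 F [-0.2  6.9  2.1] tilt [ 0.002  0.    -1.   ]
```

```bash
python3 -m crank '[-0.5,0,0,0,35, -1,0,0,0,35, -1.5,0,0,0,35, -1.5,0,0,0,35, -1.5,0,0,0,35, -1.5,0,0,0,35, -1.5,0,0,0,35, -1.5,0,0,0,35, -1.5,0,0,0,35, -1.5,0,0,0,35]'; python3 -c "
from h import *
go(82,.8,65)"
```

```text
time: 16.0
tool_pos: [0.5179, 0.0458, 0.0655]
tool_rot: [-0.002, 0.617, 0.787, 0.002]
contact_force: [-3.9, 12.3, 4.0]
gripper_width: 0.349
t 16.0 dock [82.   0.4] z 65.5 shift [-0.   0.4  0.5] yaw -0.1 w 0.349 F [-3.9 12.3  4. ] tilt [ 0.005 -0.    -1.   ]
```

The arm stopped moving at 82 mm while the force rose from 7 to 12 N, so orange is against the stop. I'll back off, rise, go over grey, and look at green and orange on the way.

```bash
python3 -m crank '[6,0,0,0,35, 20,0,0,0,35, 30,0,-15,0,35, 35,0,-45,0,60, 45,0,-75,0,100, 80,0,-90,0,100, 125,0,-90,0,100, 170,0,-90,0,100, 215,0,-90,0,100, 255,0,-90,0,100]'; python3 -m crank '[30,0,0,0,100, 39,0,0,0,100, 39,0,0,0,100, 39,0,0,0,100, 39,0,0,0,100, 39,0,0,0,100, 39,0,0,0,100, 39,0,0,0,100, 39,0,0,0,100, 39,0,0,0,100]'; python3 - <<'E'
from h import *
b,db=vision.grab_frame('top'); P=cloud('top',db); z=P[...,2]
save('home.png',b[170:320,220:460].repeat(3,0).repeat(3,1))
def rect(m):
    c,s,a=cv2.minAreaRect((P[m][:,:2]*1000).astype(np.float32)); print(np.round(dock(c),1),np.round(s,1),round(a,2),m.sum(),np.median(z[m]))
n=lambda w,r:(db>0)&(np.hypot(P[...,0]*1000-w[0],P[...,1]*1000-w[1])<r)
rect(n(world(-212,1),75)&(z>.038)&(z<.056)); rect(n(world(152,0),80)&(z>.09)&(z<.11))
D=np.stack([(P[...,:2]*1000-O)@DX,(P[...,:2]*1000-O)@DY],-1)
rect(n(O,75)&(z>.047)&(z<.064)&(D[...,0]<61))
# colour-based green edges (any z) via hue
h=cv2.cvtColor(b,cv2.COLOR_RGB2HSV); g=n(O,80)&(h[...,0]>45)&(h[...,0]<85)&(h[...,1]>90)&(z>.04)&(D[...,0]<64)
rect(g); print('green x pct',np.percentile(D[g][:,0],[1,99]),'y',np.percentile(D[g][:,1],[1,99]))
go(-212.5,1.8,10)
E
```

```text
time: 17.0
tool_pos: [0.4567, 0.2933, 0.1568]
tool_rot: [0.001, 0.617, 0.787, 0.001]
contact_force: [0.8, 0.5, 0.5]
gripper_width: 1.003
time: 18.0
tool_pos: [0.4482, 0.3288, 0.1553]
tool_rot: [0.0, 0.617, 0.787, 0.0]
contact_force: [0.4, 0.0, -0.1]
gripper_width: 1.0
[-188.5    1.8] [60.3 74.3] 14.14 879 0.04673438489646674
[158.3   0.3] [ 73.6 131.4] 13.89 1635 0.09957451039521127
[ 0.5 -0.2] [ 60.  119.7] 14.04 1433 0.05469090832814801
[ 1.7 -0.2] [ 60.1 116.5] 14.05 362 0.0567938745017243
green x pct [-55.53047338  58.98005981] y [-30.22090478  29.65026742]
t 18.05 dock [-209.5    0.8] z 155.3 shift [  3.    1.  145.3] yaw -0.11 w 0.999 F [-0.5 -0.  -0.6] tilt [-0. -0. -1.]
```

View pics/home.png

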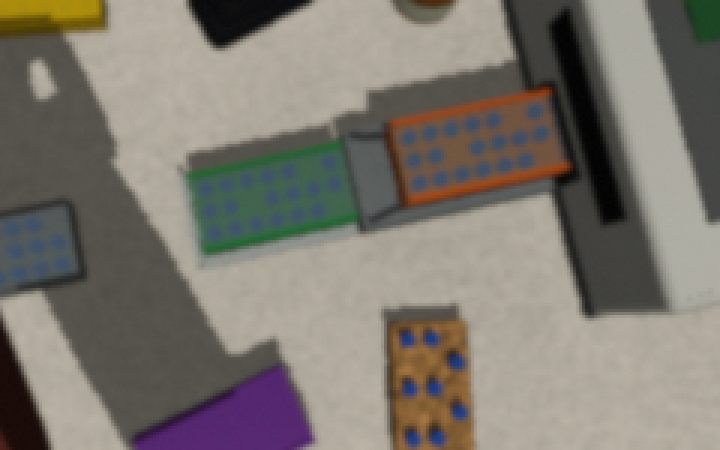

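Orange at (480,145) touches the black stop, and its rear edge measures 92.6 against 92 expected. Green at (275,195) is in its cradle with its centre at (0.5,−0.2). I'll regrasp grey.

```bash
python3 -m crank '[3,1,35,0,100, 3,1,75,0,100, 3,1,110,0,100, 3,1,132,0,100, 3,1,141,0,100, 3,1,144,0,100, 3,1,144,0,100, 3,1,144,0,0, 3,1,144,0,0, 3,1,144,0,0]'; python3 -m crank '[0,0,0,0,0, 0,0,0,0,0, 0,0,0,0,0, 0,0,0,0,0, 0,0,-3,0,0, 0,0,-15,0,0, 0,0,-40,0,0, 0,0,-70,0,0, 0,0,-90,0,0, 0,0,-90,0,0]'; python3 -c "
from h import *
go(-.6,-.2,100)"
```

```text
time: 19.05
tool_pos: [0.4498, 0.3328, 0.0133]
tool_rot: [0.001, 0.617, 0.787, 0.002]
contact_force: [0.8, 0.9, 4.7]
gripper_width: 0.69
time: 20.05
tool_pos: [0.4505, 0.3332, 0.1053]
tool_rot: [0.001, 0.617, 0.787, 0.003]
contact_force: [-0.1, -0.3, -2.6]
gripper_width: 0.693
t 20.05 dock [-213.2    4.1] z 105.3 shift [-212.6   -4.     4.9] yaw -0.1 w 0.693 F [-0.1 -0.3 -2.6] tilt [ 0.002  0.007 -1.   ]
```

```bash
python3 -m crank '[-20,-4,0,0,0, -55,-4,0,0,0, -90,-4,0,0,0, -125,-4,0,0,0, -160,-4,0,0,0, -190,-4,0,0,0, -205,-4,0,0,0, -211,-4,0,0,0, -212,-4,0,0,0, -212,-4,0,0,0]'; python3 -m crank '[0,0,5,0,0, 0,0,10,0,0, 0,0,15,0,0, 0,0,20,0,0, 0,0,23,0,0, 0,0,23,0,0, 0,0,23,0,0, 0,0,23,0,0, 0,0,23,0,0, 0,0,23,0,0]'; python3 - <<'E'
from h import *
go(-.6,-.2,66)
b,db=vision.grab_frame('top'); P=cloud('top',db); z=P[...,2]
D=np.stack([(P[...,:2]*1000-O)@DX,(P[...,:2]*1000-O)@DY],-1)
# grey lid expected z ~ .12; ends
m=(db>0)&(abs(D[...,0])<80)&(abs(D[...,1])<45)&(z>.108)&(z<.127)
print(m.sum(),np.median(z[m]),np.percentile(D[m][:,0],[.5,99.5]),np.percentile(D[m][:,1],[.5,99.5]))
for lo in(-60,20):
  k=m&(D[...,0]>lo)&(D[...,0]<lo+40)
  if k.sum(): print(lo,np.percentile(D[k][:,1],[1,99]))
a,d=vision.grab_frame('scene')
A=cv2.resize(a[140:230,260:370],None,fx=5,fy=5,interpolation=cv2.INTER_CUBIC);B=cv2.resize(b[190:280,265:375],None,fx=5,fy=5,interpolation=cv2.INTER_CUBIC)
save('pre.png',cv2.resize(np.hstack([A,B]),None,fx=.72,fy=.72))
E
```

```text
time: 21.05
tool_pos: [0.4948, 0.1259, 0.1009]
tool_rot: [-0.0, 0.617, 0.787, -0.0]
contact_force: [-0.8, -0.5, -3.2]
gripper_width: 0.688
time: 22.05
tool_pos: [0.4954, 0.1252, 0.0786]
tool_rot: [0.0, 0.617, 0.787, 0.0]
contact_force: [0.3, -0.1, -2.6]
gripper_width: 0.697
t 22.05 dock [-0.5 -2.3] z 78.6 shift [ 0.1  2.1 12.6] yaw -0.1 w 0.697 F [ 0.3 -0.1 -2.6] tilt [-0.     0.001 -1.   ]
187 0.11273732237756563 [-52.31388751  58.1595965 ] [-33.85833275 -11.38124346]
-60 [-32.98246579 -12.70919028]
20 [-33.18538476 -26.04196942]
```

View pics/pre.png

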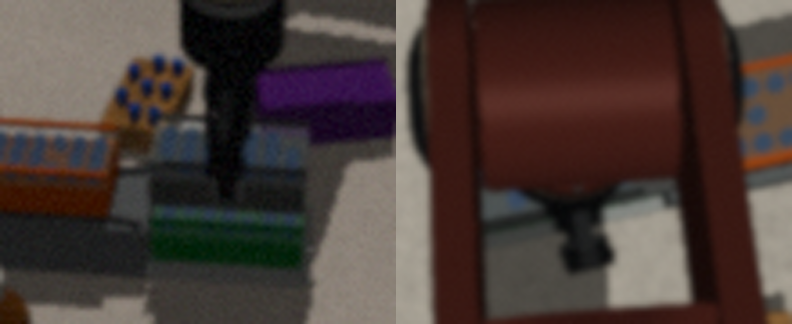

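The scene half shows grey held over green with the ends about level. The top view is blocked by the arm. I'll correct y by +2.1 mm and compare the ends in the scene depth.

```bash
python3 -m crank '[0,1,0,0,0, 0,2.1,0,0,0, 0,2.1,1,0,0, 0,2.1,2,0,0, 0,2.1,4,0,0, 0,2.1,6,0,0, 0,2.1,6,0,0, 0,2.1,6,0,0, 0,2.1,6,0,0, 0,2.1,6,0,0]'; python3 - <<'E'
from h import *
go(-.6,-.2,66)
a,d=vision.grab_frame('scene'); P=cloud('scene',d); z=P[...,2]*1000
D=np.stack([(P[...,:2]*1000-O)@DX,(P[...,:2]*1000-O)@DY],-1)
for n,lo,hi in(('grey',68,100),('green',18,50)):
  m=(d>0)&(abs(D[...,0])<80)&(D[...,1]>22)&(D[...,1]<40)&(z>lo)&(z<hi)
  if n=='green': 
    h=cv2.cvtColor(a,cv2.COLOR_RGB2HSV); m&=(h[...,0]>40)&(h[...,0]<90)&(h[...,1]>100)
  mm=m
  print(n,m.sum(),np.percentile(D[m][:,0],[1,99]),'yface',np.median(D[m][:,1]))
  # row-wise ends
  e=[(D[r][m[r]][:,0].max(),D[r][m[r]][:,0].min()) for r in range(400) if m[r].sum()>25]; print(np.round(np.median(e,0),1),len(e))
E
```

```text
time: 23.15
tool_pos: [0.4973, 0.1257, 0.0725]
tool_rot: [0.0, 0.617, 0.787, 0.0]
contact_force: [0.9, 0.3, -2.7]
gripper_width: 0.696
t 23.15 dock [-0.5 -0.3] z 72.5 shift [0.1 0.1 6.5] yaw -0.1 w 0.696 F [ 0.9  0.3 -2.7] tilt [-0.  0. -1.]
grey 327 [-57.60258457  60.34322095] yface 30.555150958831486
[ 58.8 -57.4] 8
green 332 [-55.65277072  60.25897916] yface 31.43394759308584
[ 60.2 -55.1] 8
```

```bash
python3 -m crank '[-0.7,0,0,0,0, -0.7,0,1,0,0, -0.7,0,2,0,0, -0.7,0,3,0,0, -0.7,0,4,0,0, -0.7,0,5,0,0, -0.7,0,5.5,0,0, -0.7,0,6,0,0, -0.7,0,6,0,0, -0.7,0,6,0,0]'; python3 -c "
from h import *
go(-.6,-.2,66)"
```

```text
time: 24.2
tool_pos: [0.4976, 0.1251, 0.0672]
tool_rot: [-0.0, 0.617, 0.787, -0.0]
contact_force: [-2.9, -1.9, 5.0]
gripper_width: 0.695
t 24.2 dock [ 0.2 -0.3] z 67.2 shift [0.8 0.1 1.2] yaw -0.1 w 0.695 F [-2.9 -1.9  5. ] tilt [-0. -0. -1.]
```

```bash
python3 -m crank '[0,0,0.5,0,0, 0,0,1,0,0, 0,0,1,0,0, 0,0,1,0,0, 0,0,1,0,0, 0,0,1,0,0, 0,0,1,0,0, 0,0,1,0,0, 0,0,1,0,0, 0,0,1,0,0]'; python3 - <<'E'
from h import *
go(-.6,-.2,66)
a,d=vision.grab_frame('scene'); P=cloud('scene',d); z=P[...,2]*1000
D=np.stack([(P[...,:2]*1000-O)@DX,(P[...,:2]*1000-O)@DY],-1)
for n,cx in(('grey',0),('orange',152)):
 for lo,hi in((-55,-25),(25,55)):
  m=(d>0)&(D[...,0]>cx+lo)&(D[...,0]<cx+hi)&(abs(D[...,1])<22)&(z>85)&(z<115)
  print(n,lo,m.sum(),np.round(np.percentile(z[m],[10,50,90]),1))
E
```

```text
time: 25.2
tool_pos: [0.4977, 0.1251, 0.0673]
tool_rot: [-0.0, 0.617, 0.787, -0.0]
contact_force: [-6.0, -1.2, 11.5]
gripper_width: 0.694
t 25.2 dock [ 0.2 -0.2] z 67.3 shift [ 0.8 -0.   1.3] yaw -0.1 w 0.694 F [-6.  -1.2 11.5] tilt [-0. -0. -1.]
grey -55 113 [ 98.4  99.7 101.6]
grey 25 111 [ 98.7 100.  101.5]
orange -55 111 [ 97.1  98.8 100.4]
orange 25 107 [ 97.1  98.9 100.3]
```

The grey lid is at 99.8 and the orange lid at 98.9, which is the expected 1 mm step, so the foot is seated between the rails. Releasing.

```bash
python3 -m crank '[0,0,-0.7,0,0, 0,0,-1.4,0,0, 0,0,-1.4,0,0, 0,0,-1.4,0,100, 0,0,-1.4,0,100, 0,0,-1.4,0,100, 0,0,-1.4,0,100, 0,0,-1.4,0,100, 0,0,-10,0,100, 0,0,-25,0,100]'; python3 -m crank '[0,0,-35,0,100, 0,0,-70,0,100, 0,0,-100,0,100, 20,0,-110,0,100, 60,0,-110,0,100, 105,0,-110,0,100, 150,0,-110,0,100, 195,0,-110,0,100, 215,0,-110,0,100, 220,0,-110,0,100]'; python3 - <<'E'
from h import *
go(-220,0,180)
b,db=vision.grab_frame('top'); P=cloud('top',db); z=P[...,2]*1000
a,da=vision.grab_frame('scene')
D=np.stack([(P[...,:2]*1000-O)@DX,(P[...,:2]*1000-O)@DY],-1)
def rect(n,m):
    c,s,an=cv2.minAreaRect((P[m][:,:2]*1000).astype(np.float32)); print(n,np.round(c,1),np.round(dock(c),1),np.round(s,1),round(an,2),np.median(z[m]))
ok=db>0
rect('grey',ok&(abs(D[...,0])<75)&(abs(D[...,1])<45)&(z>91)&(z<110))
rect('orange',ok&(D[...,0]<208)&(D[...,0]>80)&(abs(D[...,1])<45)&(z>91)&(z<110))
n=lambda x,y,r:ok&(np.hypot(P[...,0]*1000-x,P[...,1]*1000-y)<r)
rect('rack',n(357,3,80)&(z>25)&(z<60)); rect('mouse',n(660,146,80)&(z>12)&(z<50)); rect('purp',n(320,155,90)&(z>30)&(z<60)); rect('bottle',n(670,10,60)&(z>30)&(z<120))
# scene side ends
P=cloud('scene',da); z=P[...,2]*1000; D=np.stack([(P[...,:2]*1000-O)@DX,(P[...,:2]*1000-O)@DY],-1)
h=cv2.cvtColor(a,cv2.COLOR_RGB2HSV); G=(h[...,0]>40)&(h[...,0]<90)&(h[...,1]>100)
for nm,m in(('grey',(z>62)&(z<95)),('green',(z>18)&(z<50)&G)):
  m=m&(da>0)&(abs(D[...,0])<75)&(D[...,1]>22)&(D[...,1]<40)
  e=[(D[r][m[r]][:,0].max(),D[r][m[r]][:,0].min()) for r in range(400) if m[r].sum()>25]; print(nm,np.round(np.median(e,0),1),'yface',np.median(D[m][:,1]))
A=cv2.resize(a[140:235,250:370],None,fx=5,fy=5,interpolation=cv2.INTER_CUBIC);B=cv2.resize(b[185:280,280:400],None,fx=5,fy=5,interpolation=cv2.INTER_CUBIC)
save('end.png',cv2.resize(np.hstack([A,B]),None,fx=.66,fy=.66))
E
```

```text
time: 26.25
tool_pos: [0.4965, 0.1249, 0.09]
tool_rot: [-0.001, 0.617, 0.787, -0.001]
contact_force: [-0.4, 0.4, -0.3]
gripper_width: 1.0
time: 27.25
tool_pos: [0.4443, 0.3408, 0.202]
tool_rot: [0.0, 0.616, 0.788, 0.001]
contact_force: [-0.1, -0.9, -0.8]
gripper_width: 1.002
t 27.25 dock [-2.221e+02 -1.000e-01] z 202.0 shift [-2.1  0.  22. ] yaw 0.09 w 1.002 F [-0.1 -0.9 -0.8] tilt [ 0.001  0.002 -1.   ]
grey [497.3 123.6] [ 1.5 -0.9] [ 60.2 119.8] 13.84 100.79167411258786
orange [533.9 -20.5] [ 1.502e+02 -1.000e-01] [ 60.5 115.6] 13.37 99.65264561424584
rack [ 3.601e+02 -2.000e-01] [  88.7 -163.9] [99.7 60.3] 3.99 30.533556141536792
mouse [665.5 146.2] [ 20.  167.8] [56.  99.6] 30.96 22.266330616171032
purp [320.1 154.2] [ -70.8 -165.5] [ 60.3 120. ] 27.07 46.70043789070203
bottle [673.9   6.3] [157.8 142.4] [55.4 49.3] 67.98 74.20527427273474
grey [ 61.6 -57.4] yface 30.59715401636695
green [ 60.4 -53.7] yface 31.415193570680604
```

View pics/end.png

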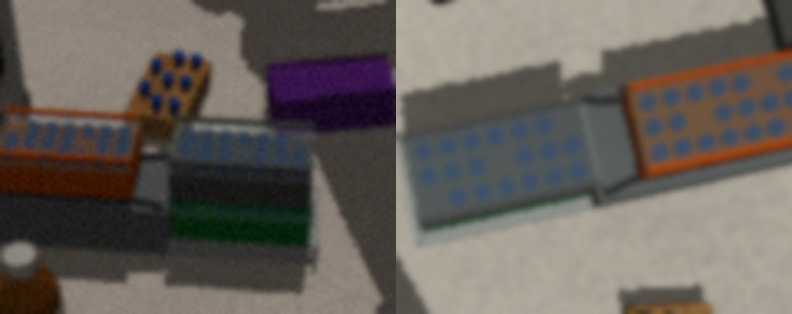

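```bash
python3 -c "
from plant import order; print(order.job_done())"
```

```text
the job is handed in; nothing more can be done
None
```

I lifted grey off and set it on the clear bench. I then pushed orange along green's lid until it met the black stop, and restacked grey on green. The job was handed in at about 27 s of the 64 s allowed, with the gripper clear of everything.

Last checks:
- **Orange:** its rear edge is at 92.4 mm against 92 expected. Its motion stopped while the push force rose from 7 to 12 N, so it is fully home.
- **Grey:** its lid is at 100 mm, so the foot is seated between the rails, and it is square to within about 0.2°.
- **Ends level:** the two cameras disagree slightly. The top view puts grey about 1 mm ahead of green and the scene view about 1 mm behind, which is within calibration error.
- **Surroundings:** green is in its cradle. The bottle, rack, mouse and the nearest purple box are within 0.3 mm of where they started; I did not re-measure the other look-alikes.

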